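# Clip the pan carrier onto the kitchen scale

## Robot

A 6-joint arm with a two-finger parallel gripper is mounted at the origin on the work surface. World frame = base frame: x ahead of the robot, y to its left, z up, the work surface at z = 0. Lengths are in m, angles in rad, forces in N, time in s.
With the tool pointing down it reaches from about 0.35 to 1 m from the base axis. Payload 7.1 kg.
Tool frame: the origin (TCP) lies between the finger pads; the fingertips stand 22 mm ahead of it and the grasp point (between the pads) lies 3 mm ahead of it; z points along the fingers, y is the line along which they close (so a half turn about z gives the same grasp; the last joint's range is limited). The gripper opens to 85 mm and grips with 20 to 120 N. Pads are 22 mm wide; open, the fingers measure 114 mm over their backs; the gripper's body (76 mm by 85 mm) begins 54 mm behind the grasp point. The pads swing forward as they close: fully open they stand 13 mm farther back than shut.
Start: joints at [1.086, 0.423, 1.63, -0, 1.089, -0.019], TCP at [0.281, 0.558, 0.253] pointing down, gripper open.
Joint ranges: [-3, 3], [-0.9, 2.11], [0.09, 2.58], [-1.31, 4.45], [0.11, 2.69], [-2.54, 2.54]. Speed limits (rad/s): [2.39, 2.39, 3.01, 3.14, 3.14, 3.14].

## Interface

Orientations are given as a rotation vector (axis times angle).
In Python, from rig import manip gives the robot as it stands. The module is installed in compiled form; this text tells all that it offers. Calls block until the motion is done:
- manip.move_to(position, orientation): joint-space move of the TCP to a pose.
- manip.servo_line(position, orientation=None, rate=0.15): straight line of the TCP; orientation=None keeps the orientation; rate is the mean speed in m/s.
- manip.set_joints(angles): joint-space move.
- manip.command_gripper(opening, f_grip=None): finger opening in m; f_grip is the grip in N (None keeps the last); returns when the fingers have stopped.
- manip.hold(seconds).
- manip.solve_ik(position, orientation): joint angles nearest the present ones, or None.
- manip.camera(name): name is "scene" or "top" or "wrist"; returns a dict with "image" (480x640x3 uint8, red, green, blue), "fx", "fy", "cx", "cy" (pixels), "cam_to_world" (4x4, takes a point from camera to world coordinates); the wrist camera has in their place "mount" (4x4, takes a point from camera to tool coordinates, whose origin is the TCP and whose axes are the flange's). Camera axes: x right, y down, z forward; pixel columns grow to the right and rows downward; lengths in m; the calibration is good to about 2 mm. A picture is of the moment at which its call begins: read the wrist's pose just before it. There is no depth.
A pose or a line that the arm cannot do raises manip.IKError and nothing moves.
- manip.sign_off(): hands the job in; it is judged then, once.
Readings, each from a call of its own:
- manip.get_time(): time.
- manip.get_joint_positions(): joint angles.
- manip.get_joint_vel(): joint speeds.
- manip.get_tau(): joint torques, N m.
- manip.get_position(): TCP position.
- manip.get_ee_rot(): TCP orientation.
- manip.get_contact_force(): force on the tool from outside, world axes, zero at the start.
- manip.get_torque(): the same for the moment, N m.
- manip.get_width(): finger opening in m.
- manip.get_grip_force(): force on a finger pad.
Only numpy, scipy, OpenCV 4.12 (cv2) and the standard library are available. Lean on these libraries where they do the work, as an engineer would, in place of code of your own. Each camera call takes 0.05 s, during which the arm holds its last target. There are 200 camera calls.

## Task

Pick up the steel pan carrier by its blue hub, lay it over the four snap studs of the kitchen scale and press it down, one side and then the other, until all four holes have clicked fully home on their studs. Keep it close to level all the while, never load the scale past 25 N (its overload limit), leave the other kitchen things where they are, and let go at the end.

Things in the scene. Friction and masses are not known exactly. Their poses are not given: they have to be found in the camera images.
- hub (a point): Centre of the pan carrier's blue hub, half-way up it, 19 mm above the plate's underside. Carrier: loose flat steel plate 200 (x) by 116 (y), 5 mm thick, 0.25 kg give or take a quarter; the hub on its middle is 56 (x) by 36 (y), 28 mm high. Four square 14 mm holes at x = +-78, y = +-42 mm. z is up. Half a turn makes no difference.
- hole0 (a point): Centre of the carrier's hole at x = -78, y = -42 mm, at the plate's underside
- hole1 (a point): The same for the hole at x = -78, y = +42 mm
- hole2 (a point): The same for the hole at x = +78, y = -42 mm
- hole3 (a point): The same for the hole at x = +78, y = +42 mm
- pad0 (a point): Middle of the flat black pressing pad (30 x 40 mm, on the plate's top) at the carrier's x = -78, y = 0, half-way between hole0 and hole1. Pressed here, only these two studs bear the push: together they take 11 to 16 N to click
- pad1 (a point): The same at x = +78, between hole2 and hole3. (Pressed on the hub instead, all four studs share the push and it takes about twice as much, more than the scale bears.)
- seat (a point): Centre of the scale's four studs, at the height where the plate's underside rests once all have clicked (61 mm above the counter). x along the scale, display end at -x; z up. Scale: fixed white housing 265 x 150 mm, 36 mm high; above it a grey sprung deck 200 x 112 mm carries the studs at x = +-78, y = +-42 mm. A plate stopped short of the click is pushed up again 3 to 4 mm.
- stud (a point): Tip of the stud at x = +78, y = +42 mm, 19 mm above seat; all four are alike: a pin 12 mm thick (top 6 mm tapered to 5 mm) with two sprung orange barbs on its x sides, 18 mm over both, and a springy black sleeve round its foot. A plate laid loosely rests on the barbs 11 to 12 mm above seat; pushed on, it meets the sleeve 4 mm above seat; just past seat (6 to 8 N a stud) it clicks under the barbs.
- deck (a joint): How far the scale's stiffly sprung deck is pushed down, in m: 0 unloaded, 1 mm for each 12.5 N on it, so 25 N is 0.002 (the carrier's weight counts); the studs also have a rigid shoulder 0.8 mm below the clicked height
- pan_mid (a point): bystander: shallow round steel weighing pan, 150 mm across, 35 mm high; its centre, 17 mm above its foot
- mug_mid (a point): bystander: blue mug, 76 mm across, 85 mm high; its centre, 42 mm above its foot
- jar_mid (a point): bystander: amber spice jar with orange cap, 56 mm across, 85 mm high; its centre, 42 mm above its foot
- tin_mid (a point): bystander: pale steel food tin with a white label, 68 mm across, 90 mm high; its centre, 45 mm above its foot
- ramekin_mid (a point): bystander: terracotta bowl, 90 mm across, 45 mm high; its centre, 22 mm above its foot
- sauce_mid (a point): bystander: green bottle with red cap, 60 mm across, 140 mm high; its centre, 70 mm above its foot
- spoon_grip (a point): bystander: wooden spoon lying flat, 220 mm long; this point is on its handle
Things that resemble listed ones, but are neither listed nor needed, are in the scene too. What is shaped like the part that bears hub but brown is not meant.

How it is judged:
On the way:
1. the carrier lies over all four studs, not yet clicked home (horizontal distance between hub and seat below 0.004 m and angle between the x axis of hub and the x axis of seat, either way round below 0.05 rad and z of hole0 in the frame of seat between 0.004 and 0.018 m and z of hole1 in the frame of seat between 0.004 and 0.018 m and z of hole2 in the frame of seat between 0.004 and 0.018 m and z of hole3 in the frame of seat between 0.004 and 0.018 m), for 0.1 s.
At the end, for the whole second after the job is handed in: The carrier is centred over the studs within 4 mm and squared to them within 3 degrees (either way round), the underside of the plate is within 1.5 mm of the seat height at every one of its four holes, and it is at rest, let go (horizontal distance between hub and seat below 0.004 m and angle between the x axis of hub and the x axis of seat, either way round below 0.05 rad and z of hole0 in the frame of seat between -0.0015 and 0.0015 m and z of hole1 in the frame of seat between -0.0015 and 0.0015 m and z of hole2 in the frame of seat between -0.0015 and 0.0015 m and z of hole3 in the frame of seat between -0.0015 and 0.0015 m and velocity of joint deck below 0.005 m/s); the robot touches nothing.
It fails at once if the scale is loaded past 25 N (deck pushed down more than 2 mm) (value of joint deck above 0.002 m).
It fails at once if the carrier is tipped more than 11 degrees from level (angle between hub's own z axis and vertical above 0.2 rad).
It fails at once if another kitchen thing is shifted more than 3 cm (distance of any of pan_mid, mug_mid, jar_mid, tin_mid, ramekin_mid, sauce_mid, spoon_grip from where it was at the start of the episode above 0.03 m).
It also fails if it takes over 61 s, if anything falls off the work surface, if the arm or the gripper's body presses on something with over 40 N, if the wrist force passes 120 N, or if a joint passes its speed limit or range.

## Working session

There is one attempt and no reset: what is moved stays moved. The work goes in short steps, each a Python script; the robot and the scene stay as the last script left them, time stands still between calls to the robot, and variables do not carry over. Pictures are saved under pics/ and viewed, at most 10 in all, crops included, and the job is handed in when it is done.

```bash
mkdir -p pics
python3 - <<'E'
from rig import manip as m
import cv2,pickle,numpy as np
d={n:m.camera(n) for n in("scene","top","wrist")}
d['pose']=(m.get_position(),m.get_ee_rot())
pickle.dump(d,open('d0.pkl','wb'))
for n in("scene","top"): cv2.imwrite(f'pics/{n}0.png',d[n]['image'][:,:,::-1]); print(n,d[n]['fx'],d[n]['cx'],d[n]['cy'],np.round(d[n]['cam_to_world'],3))
print(d['pose'],np.round(d['wrist']['mount'],3),m.get_time())
E
```

```text
scene 529.9444949471213 331.80594270767295 237.72631985899932 [[-0.868  0.412 -0.277  0.856]
 [ 0.496  0.704 -0.508  0.66 ]
 [-0.014 -0.579 -0.815  1.144]
 [ 0.     0.     0.     1.   ]]
top 582.1860910671006 314.4690027654443 232.79988722585773 [[ 0.013 -0.99   0.143  0.261]
 [-1.    -0.011  0.014 -0.024]
 [-0.012 -0.144 -0.99   1.724]
 [ 0.     0.     0.     1.   ]]
(array([0.280498  , 0.55808748, 0.25271748]), array([-7.25020192e-01, -3.05648059e+00,  1.80406030e-03])) [[ 0.    -0.956 -0.293  0.075]
 [ 1.     0.     0.    -0.   ]
 [-0.    -0.293  0.956 -0.121]
 [ 0.     0.     0.     1.   ]] 0.15
```

View pics/top0.png

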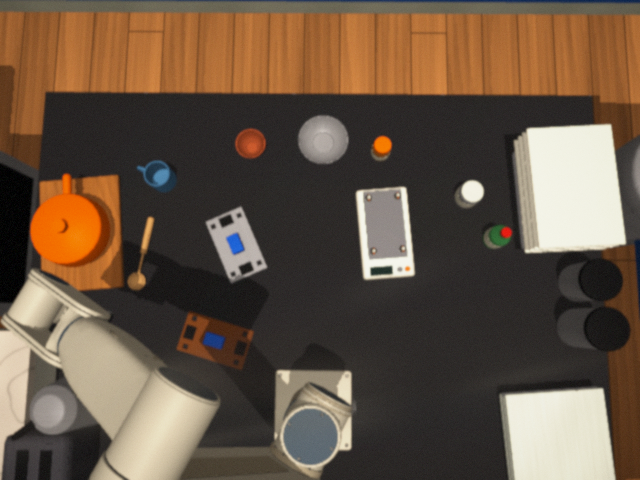

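View pics/scene0.png

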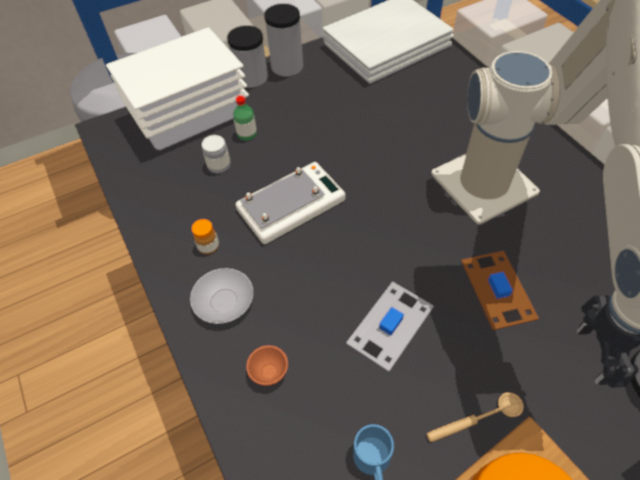

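Candidates for the carrier: the grey steel plate with a blue hub at top (236,245) / scene (392,321), and a brown plate with a blue hub at top (214,340) / scene (500,286). I choose the steel one. The scale is at top (385,233), with its display at (381,270).

```bash
cat > h.py <<'E'
import numpy as np,cv2
from scipy.spatial.transform import Rotation as R
def c2w(d,pose=None):
    if pose is None: return d['cam_to_world']
    T=np.eye(4);T[:3,:3]=R.from_rotvec(pose[1]).as_matrix();T[:3,3]=pose[0]
    return T@d['mount']
def cast(d,px,z,pose=None):
    T=c2w(d,pose);px=np.atleast_2d(px).astype(float)
    r=np.c_[(px[:,0]-d['cx'])/d['fx'],(px[:,1]-d['cy'])/d['fy'],np.ones(len(px))]@T[:3,:3].T
    return (T[:3,3]+r*((z-T[2,3])/r[:,2])[:,None])
def proj(d,P,pose=None):
    T=np.linalg.inv(c2w(d,pose));p=np.atleast_2d(P)@T[:3,:3].T+T[:3,3]
    return np.c_[p[:,0]/p[:,2]*d['fx']+d['cx'],p[:,1]/p[:,2]*d['fy']+d['cy']]
def blobs(mask,amin,amax=1e9):
    cs,_=cv2.findContours(mask.astype(np.uint8)*255,cv2.RETR_EXTERNAL,cv2.CHAIN_APPROX_NONE)
    return [c[:,0] for c in cs if amin<cv2.contourArea(c)<amax]
def rect(d,c,z,pose=None):
    "contour cast to plane z -> centre xy, (long,short), angle of long side"
    P=cast(d,c,z,pose)[:,:2]
    (cx,cy),(w,h),_=r=cv2.minAreaRect((P*1000).astype(np.float32))
    b=cv2.boxPoints(r);e=[b[1]-b[0],b[2]-b[1]];e=max(e,key=np.linalg.norm)
    a=np.arctan2(e[1],e[0]);a=(a+np.pi/2)%np.pi-np.pi/2
    return np.array([cx,cy])/1000,(max(w,h),min(w,h)),a
def down(yaw): # tool z down, tool x at yaw
    return (R.from_euler('z',yaw)*R.from_euler('x',np.pi)).as_rotvec()
E
python3 - <<'E'
import pickle;from h import *
d=pickle.load(open('d0.pkl','rb'))
for n in('top','scene'):
    D=d[n];h=cv2.cvtColor(D['image'],cv2.COLOR_RGB2HSV)
    H,S,V=[h[:,:,i] for i in range(3)]
    for c in blobs((H>105)&(H<125)&(S>170)&(V>90),60):
        r=rect(D,c,.033); print(n,'blue',c.mean(0),r)
    for c in blobs((S<70)&(V>100),800,12000):
        for z in (.005,.036): print(n,'grey',c.mean(0),z,rect(D,c,z))
print(R.from_rotvec(d['pose'][1]).as_matrix().round(3))
E
```

```text
top blue [213.31372549 340.05882353] (array([0.19180995, 0.28498282]), (52.06790542602539, 31.950939178466797), np.float32(1.277393))
top blue [234.85106383 243.29787234] (array([0.47195032, 0.23259175]), (52.28651809692383, 31.814376831054688), np.float32(0.4335302))
top grey [557.4375    435.3203125] 0.005 (array([-0.06169834, -0.69223676]), (298.14599609375, 252.0028076171875), np.float32(-1.4921882))
top grey [557.4375    435.3203125] 0.036 (array([-0.05588586, -0.68018439]), (292.76910400390625, 247.45870971679688), np.float32(-1.4921861))
top grey [ 52.71323529 409.29411765] 0.005 (array([-0.01146429,  0.74560388]), (136.7190399169922, 130.71011352539062), np.float32(-1.555219))
top grey [ 52.71323529 409.29411765] 0.036 (array([-0.00655748,  0.7317276 ]), (134.25350952148438, 128.35301208496094), np.float32(-1.5552192))
top grey [313.01941748 413.39805825] 0.005 (array([-0.02833097, -0.00193121]), (279.19793701171875, 219.0926055908203), np.float32(-0.0004607439))
top grey [313.01941748 413.39805825] 0.036 (array([-0.02312002, -0.0023271 ]), (274.1631164550781, 215.14166259765
[... 2401 characters left out ...]
49.71852111816406), np.float32(-0.526405))
scene grey [288.1509434  199.71320755] 0.005 (array([ 0.50345132, -0.22445207]), (280.58038330078125, 183.1059112548828), np.float32(0.08904612))
scene grey [288.1509434  199.71320755] 0.036 (array([ 0.5130509 , -0.20038525]), (272.94366455078125, 178.12217712402344), np.float32(0.08904624))
scene grey [488.40068493 172.53424658] 0.005 (array([-0.05672404, -0.0443028 ]), (339.0506286621094, 309.1025085449219), np.float32(0.003606081))
scene grey [488.40068493 172.53424658] 0.036 (array([-0.03187769, -0.02513928]), (329.8223876953125, 300.6893615722656), np.float32(0.003606081))
[[-0.893  0.449 -0.001]
 [ 0.449  0.893 -0.001]
 [ 0.    -0.001 -1.   ]]
```

Run:
```python
from h import *;from rig import manip as m;import pickle
for k in (0,np.pi):
  for p,y in(((.473,.2346,.031),.427),((.473,.2346,.25),.427),((.510,-.2055,.1),.09),((.510,-.2055,.28),.09),((.588,-.198,.09),.09),((.432,-.213,.09),.09)):
    q=m.solve_ik(np.array(p),down(y+k)); print(k,p,None if q is None else np.round(q,2))
k=np.pi
q=m.solve_ik(np.array((.473,.2346,.25)),down(.427+k))
o={}
m.move_to((.473,.2346,.28),down(.427+k))
P=(m.get_position(),m.get_ee_rot());d=m.camera('wrist');o['car']=(d,P)
cv2.imwrite('pics/w_car.png',d['image'][:,:,::-1])
m.move_to((.510,-.2055,.33),down(.09+k))
P=(m.get_position(),m.get_ee_rot());d=m.camera('wrist');o['sc']=(d,P)
cv2.imwrite('pics/w_sc.png',d['image'][:,:,::-1])
pickle.dump(o,open('d1.pkl','wb'));print(m.get_joint_positions(),m.get_time())
```

```text
0 (0.473, 0.2346, 0.031) [ 0.44  0.64  1.94 -0.    0.56  1.58]
0 (0.473, 0.2346, 0.25) [ 0.44  0.29  1.85 -0.    1.01  1.58]
0 (0.51, -0.2055, 0.1) [-0.4   0.54  1.88 -0.    0.72  1.08]
0 (0.51, -0.2055, 0.28) [-0.4   0.28  1.77 -0.    1.09  1.08]
0 (0.588, -0.198, 0.09) [-0.34  0.63  1.73 -0.    0.78  1.14]
0 (0.432, -0.213, 0.09) [-0.48  0.49  2.04 -0.    0.62  1.  ]
3.141592653589793 (0.473, 0.2346, 0.031) [ 0.44  0.64  1.94  0.    0.56 -1.56]
3.141592653589793 (0.473, 0.2346, 0.25) [ 0.44  0.29  1.85  0.    1.01 -1.56]
3.141592653589793 (0.51, -0.2055, 0.1) [-0.4   0.54  1.88 -0.    0.72 -2.07]
3.141592653589793 (0.51, -0.2055, 0.28) [-0.4   0.28  1.77  0.    1.09 -2.07]
3.141592653589793 (0.588, -0.198, 0.09) [-0.34  0.63  1.73  0.    0.78 -2.  ]
3.141592653589793 (0.432, -0.213, 0.09) [-0.48  0.49  2.04 -0.    0.62 -2.14]
[-4.02894910e-01  2.29579100e-01  1.72137776e+00  2.77694265e-04
  1.19098256e+00 -2.06527172e+00] 3.2917
```

View pics/w_car.png

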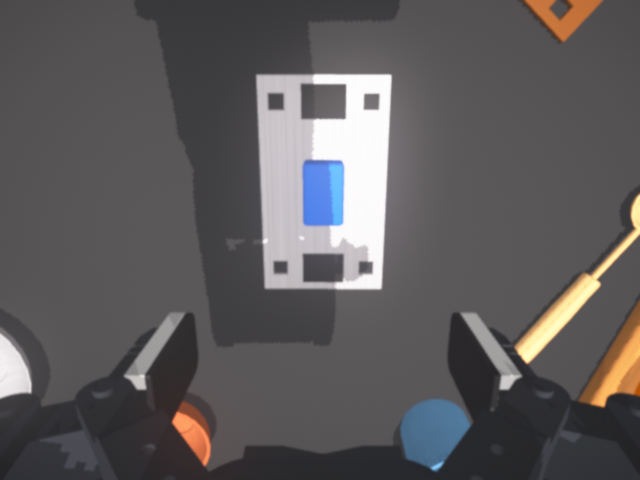

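View pics/w_sc.png

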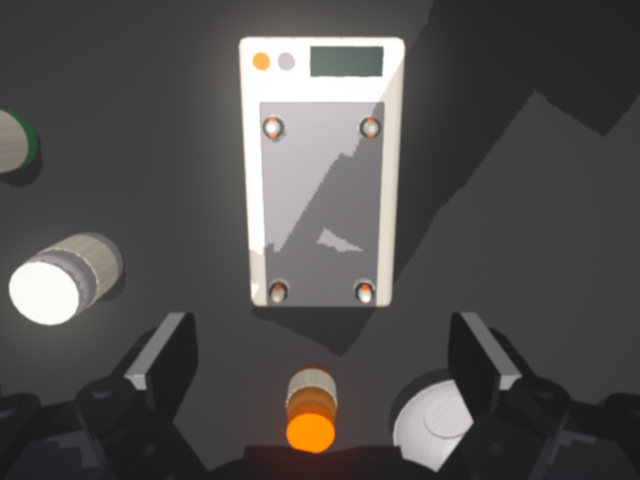

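The steel carrier is confirmed. The hub is at (323,192), with holes at (276,101), (371,101), (281,267) and (366,267). The scale studs are at (272,127), (371,127), (278,292) and (366,292), and the display is at the far end.

Run:
```python
import pickle;from h import *
o=pickle.load(open('d1.pkl','rb'))
d,P=o['car'];im=d['image'];h=cv2.cvtColor(im,cv2.COLOR_RGB2HSV);H,S,V=[h[:,:,i] for i in range(3)]
hub=[c for c in blobs((H>100)&(H<125)&(S>170),500) if 250<c[:,0].mean()<400 and c[:,1].mean()<300]
for c in hub: print('hub',c.mean(0),rect(d,c,.033,P))
g=cv2.morphologyEx((V>100).astype(np.uint8),cv2.MORPH_OPEN,np.ones((5,5)))
pl=[c for c in blobs(g,10000) if 250<c[:,0].mean()<400]
for c in pl: print('plate',c.min(0),c.max(0),rect(d,c,.005,P))
q=np.array([(276,101),(371,101),(281,267),(366,267)],float)
dark=np.array([next(((c.min(0)+c.max(0))/2 for c in blobs(V<90,60,500) if np.hypot(*(c.mean(0)-a))<6),(np.nan,)*2) for a in q])
X=cast(d,dark,.004,P)[:,:2];print('holes',X,X.mean(0),X[0]-X[2],X[1]-X[3],np.linalg.norm(X[0]-X[2]),np.linalg.norm(X[0]-X[1]))
d,P=o['sc'];im=d['image'];h=cv2.cvtColor(im,cv2.COLOR_RGB2HSV);H,S,V=[h[:,:,i] for i in range(3)]
q=np.array([(272,127),(371,127),(278,292),(366,292)],float)
org=((H<15)|(H>172))&(S>110)&(V>90)
yy,xx=np.nonzero(org);pts=np.c_[xx,yy]
C=[]
for a in q:
    s=pts[np.hypot(*(pts-a).T)<16];print('orange',len(s),s.min(0),s.max(0),s.mean(0));C.append((s.min(0)+s.max(0))/2)
for z in(.066,.070,.074,.078):
    X=cast(d,C,z,P)[:,:2];print(z,X.mean(0),np.linalg.norm(X[0]-X[2]),np.linalg.norm(X[1]-X[3]),np.linalg.norm(X[0]-X[1]),np.linalg.norm(X[2]-X[3]),[np.arctan2(*(X[i]-X[i+2])[::-1]) for i in(0,1)])
g=cv2.morphologyEx((V>130).astype(np.uint8),cv2.MORPH_CLOSE,np.ones((9,9)))
cv2.imwrite('pics/z.png',np.hstack([cv2.resize(im[100:160,240:400],None,fx=4,fy=4,interpolation=0),cv2.resize(im[260:320,240:400],None,fx=4,fy=4,interpolation=0)])[:,:,::-1].reshape(240,2,640,3).transpose(1,0,2,3).reshape(480,640,3))
```

```text
plate [256  57] [423 291] (array([0.4606272 , 0.24844302]), (217.07308959960938, 150.81190490722656), np.float32(0.41873252))
holes [[nan nan]
 [nan nan]
 [nan nan]
 [nan nan]] [nan nan] [nan nan] [nan nan] nan nan
orange 38 [269 118] [275 137] [272.31578947 127.07894737]
orange 38 [367 118] [373 138] [369.94736842 127.        ]
orange 43 [274 284] [280 290] [277.02325581 286.76744186]
orange 48 [361 284] [368 290] [364.77083333 286.875     ]
0.066 [ 0.52865713 -0.2038427 ] 0.14990616036411103 0.14953746987306885 0.08493762576010053 0.08475827798214002 [np.float64(-3.0521032479599297), np.float64(-3.0533004576546667)]
0.07 [ 0.52768344 -0.20392414] 0.14834683238071414 0.14798197701825166 0.08405410225199841 0.08387662005453339 [np.float64(-3.0521032479599297), np.float64(-3.0533004576546667)]
0.074 [ 0.52670974 -0.20400558] 0.14678750439731722 0.14642648416343465 0.0831705787438963 0.08299496212692681 [np.float64(-3.0521032479599297), np.float64(-3.0533004576546667)]
0.078 [ 0.52573605 -0.20408702] 0.14522817641392036 0.14487099130861752 0.08228705523579419 0.08211330419932024 [np.float64(-3.0521032479599297), np.float64(-3.0533004576546667)]
```

View pics/z.png

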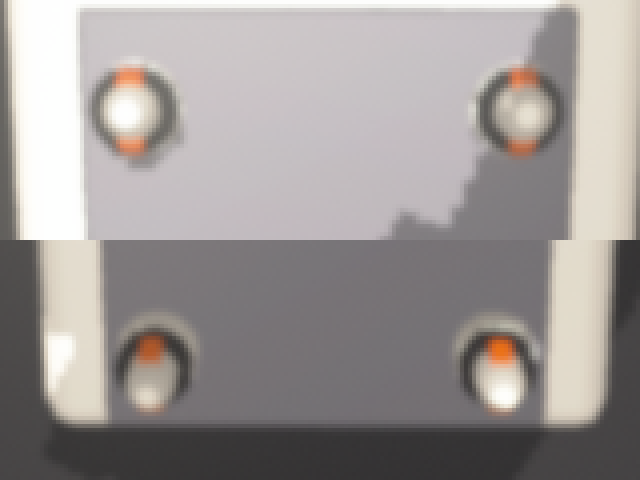

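Each top-row stud shows both orange barbs, and the camera is directly above them, at (272,127.5) and (370,128). In the bottom row one barb is hidden. I'll look from above at that row too and fix the carrier masks.

Run:
```python
import pickle;from h import *;from rig import manip as m
o=pickle.load(open('d1.pkl','rb'))
m.servo_line((.510+.155,-.2055+.014,.33),rate=.25)
P=(m.get_position(),m.get_ee_rot());d=m.camera('wrist');o['sc2']=(d,P);pickle.dump(o,open('d1.pkl','wb'))
S2={}
for k in('sc','sc2'):
    d,P=o[k];h=cv2.cvtColor(d['image'],cv2.COLOR_RGB2HSV);H,S,V=[h[:,:,i] for i in range(3)]
    org=((H<15)|(H>172))&(S>110)&(V>90)
    yy,xx=np.nonzero(org);pts=np.c_[xx,yy]
    for y in(-.042,.042):
        gx=-.078 if k=='sc' else .078;c,s=np.cos(.089),np.sin(.089)
        g=np.r_[np.array([.510,-.204])+[c*gx-s*y,s*gx+c*y],.070]
        a=proj(d,g,P)[0];t=pts[np.hypot(*(pts-a).T)<22]
        e=(t.min(0)+t.max(0))/2;X=cast(d,e,.070,P)[0,:2];S2[gx,y]=X;print(k,a,len(t),t.min(0),t.max(0),X)
A=np.array(list(S2.values()));print('seat',A.mean(0),np.linalg.norm(A[0]-A[2]),np.linalg.norm(A[1]-A[3]),np.linalg.norm(A[0]-A[1]),np.linalg.norm(A[2]-A[3]),[np.arctan2(*(A[i+2]-A[i])[::-1]) for i in(0,1)])
d,P=o['car'];im=d['image'];h=cv2.cvtColor(im,cv2.COLOR_RGB2HSV);H,S,V=[h[:,:,i] for i in range(3)]
print('px hub',h[190,323],h[190,335],'plate',h[150,275],h[150,380],h[280,270],h[280,375],'bg',h[150,250],h[150,400],h[180,395],h[280,255],h[95,276],h[101,276],h[267,281],h[267,366])
```

```text
sc [272.98912627 101.30154984] 20 [269 118] [275 120] [ 0.45049707 -0.25277318]
sc [372.62895553 101.56163997] 21 [367 118] [373 121] [ 0.44327548 -0.16950126]
sc2 [273.1251094  103.50356986] 16 [269 120] [275 122] [ 0.60575281 -0.23903372]
sc2 [372.70281259 103.71935005] 29 [367 119] [374 123] [ 0.59811518 -0.15534558]
seat [ 0.52441014 -0.20416343] 0.15586249452289405 0.15548541292222237 0.08358446933180118 0.0840359316657365 [np.float64(0.08826569081000196), np.float64(0.09116805726638434)]
px hub [111 156 236] [103 149 255] plate [156   6 202] [150   1 253] [168   7 192] [165   2 249] bg [140  10  74] [158   9 113] [150  11 115] [135   7  70] [140  10  79] [140  10  78] [135  13  77] [143  11  89]
```

Run:
```python
import pickle;from h import *;from rig import manip as m
o=pickle.load(open('d1.pkl','rb'));t=pickle.load(open('d0.pkl','rb'))
d,P=o['car'];im=d['image'];h=cv2.cvtColor(im,cv2.COLOR_RGB2HSV);H,S,V=[h[:,:,i] for i in range(3)]
print('pose',P,d['fx'],d['fy'],d['cx'],d['cy'])
for c in blobs((H>95)&(H<125)&(S>120),500):
    if c[:,1].mean()<300: print('hub',c.min(0),c.max(0),rect(d,c,.033,P))
for c in blobs(cv2.morphologyEx(((V>150)&(S<60)).astype(np.uint8),cv2.MORPH_CLOSE,np.ones((45,45))),8000): print('plate',c.min(0),c.max(0),rect(d,c,.005,P))
q=np.array([(276,101),(371,101),(281,267),(366,267)],float);X=cast(d,q,.004,P)[:,:2]
print('holes',X,X.mean(0),np.arctan2(*(X[0]-X[2])[::-1]),np.linalg.norm(X[0]-X[2]),np.linalg.norm(X[0]-X[1]))
for k in('sc','sc2'):
    print(k,o[k][1])
d,P=o['sc'];print('disp corner rows',cast(d,[(243,39),(405,39),(252,305),(392,305)],.036,P)) 
# top/scene hole & stud check: hub rays
for n in('top','scene'): print(n,c2w(t[n])[:3,3])
print('proj of wrist seat in top',proj(t['top'],[[.510,-.204,.061],[.531,-.204,.061]]),'scene',proj(t['scene'],[[.510,-.204,.061],[.531,-.204,.061]]))
```

```text
pose (array([0.47293635, 0.23506982, 0.27999944]), array([-6.65218539e-01,  3.07025732e+00,  3.44100849e-04])) 430.62243699104306 430.62243699104306 322.3555591851598 236.83279138059308
hub [303 161] [342 224] (array([0.47075262, 0.23505348]), (55.605934143066406, 33.5620002746582), np.float32(0.43604553))
plate [257  74] [391 289] (array([0.4722825 , 0.23633788]), (201.4043731689453, 117.68936920166016), np.float32(0.4232812))
holes [[0.41821553 0.1660965 ]
 [0.3836395  0.2420635 ]
 [0.56013426 0.2306769 ]
 [0.52549723 0.30690656]] [0.47187163 0.23643587] -2.7145454493338117 0.15592162091416029 0.08346548681823475
sc (array([ 0.51018903, -0.20459895,  0.32981566]), array([ 1.43043073e-01, -3.13812524e+00, -6.49264417e-04]))
sc2 (array([ 0.6642052 , -0.19098631,  0.32940434]), array([ 1.42327141e-01, -3.13672040e+00, -5.94946575e-04]))
disp corner rows [[ 0.38616989 -0.28581805  0.036     ]
 [ 0.37307913 -0.14344316  0.036     ]
 [ 0.64351263 -0.26665007  0.036     ]
 [ 0.63008999 -0.11909449  0.036     ]]
top [ 0.26063462 -0.02388473  1.72405673]
scene [0.85614636 0.65977759 1.14395918]
proj of wrist seat in top [[385.00031667 230.75215281]
 [384.97067557 223.56291621]] scene [[289.59837392 191.54170663]
 [282.58374445 194.59692121]]
```

The cameras agree: the studs simply sit about 22 mm off the housing's centre, away from the display. Next I'll compute the seat from both barbs, then grasp.

Run:
```python
import pickle;from h import *;from rig import manip as m
o=pickle.load(open('d1.pkl','rb'));A=[]
for k in('sc','sc2'):
    d,P=o[k];h=cv2.cvtColor(d['image'],cv2.COLOR_RGB2HSV);H,S,V=[h[:,:,i] for i in range(3)]
    yy,xx=np.nonzero(((H<15)|(H>172))&(S>110)&(V>90));pts=np.c_[xx,yy]
    for a in((272,128),(370,128)):
        t=pts[np.hypot(*(pts-a).T)<16];e=(t.min(0)+t.max(0))/2;A.append(cast(d,e,.071,P)[0,:2]);print(k,t.min(0),t.max(0),A[-1],cast(d,e,.066,P)[0,:2])
A=np.array(A);n=np.linalg.norm
yaw=np.mean([np.arctan2(*(A[i+2]-A[i])[::-1]) for i in(0,1)])
print('seat',A.mean(0),yaw,n(A[0]-A[2]),n(A[1]-A[3]),n(A[0]-A[1]),n(A[2]-A[3]))
np.save('seat.npy',np.r_[A.mean(0),yaw])
c=np.array([.4720,.2361]);y=.426
m.move_to((*c,.13),down(y+np.pi))
m.command_gripper(.085)
m.servo_line((*c,.031),rate=.1)
print(m.get_position(),m.get_contact_force())
m.command_gripper(0.02,60)
print(m.get_width(),m.get_grip_force(),m.get_contact_force(),m.get_time())
m.servo_line((*c,.05),rate=.05)
m.hold(.2);print(m.get_width(),m.get_contact_force(),m.get_torque(),m.get_position())
```

```text
sc [269 118] [275 137] [ 0.45746341 -0.2522639 ] [ 0.45775866 -0.25279865]
sc [367 118] [373 138] [ 0.45022505 -0.16874375] [ 0.45042495 -0.16817822]
sc2 [269 120] [276 139] [ 0.61268949 -0.23809977] [ 0.6129987  -0.23862824]
sc2 [367 119] [374 140] [ 0.60507063 -0.15459015] [ 0.60527939 -0.1540176 ]
seat [ 0.53136215 -0.20342439] 0.09107388741883896 0.15587097452303292 0.15549109294526417 0.08383322137497289 0.08385644271735532
[0.47242065 0.23630663 0.03150793] [-0.06918019  0.26355625  0.52020684]
0.03515080488984009 61.181849241256714 [-1.39281749  0.08070582  5.8778391 ] 7.8417
0.03503566142567762 [-0.89519055 -0.13623069 -2.8294329 ] [ 0.04957796  0.04765666 -0.01131127] [0.47179852 0.23602756 0.04976465]
```

Run:
```python
import pickle;from h import *;from rig import manip as m
s=np.load('seat.npy')
m.servo_line((.472,.236,.18),rate=.15)
m.move_to((s[0],s[1],.18),down(s[2]+np.pi));m.hold(.3)
P=(m.get_position(),m.get_ee_rot());d=m.camera('wrist');t=m.camera('scene');pickle.dump((d,P),open('d2.pkl','wb'))
cv2.imwrite('pics/held.png',d['image'][:,:,::-1]);print(P,m.get_width(),m.get_time())
h=P[0][2]-.031
T=R.from_rotvec(P[1]).as_matrix()
for zz in(0,.005):
  X=np.array([P[0]+T@[ .078,y,.031-zz] for y in(-.042,.042)]);print(proj(d,X,P))
```

```text
(array([ 0.531575  , -0.20278796,  0.18004899]), array([-1.44751978e-01,  3.13819335e+00, -1.15843503e-05])) 0.03490954527172459 11.6167
[[196.92596613  96.76757964]
 [447.60752596  96.87218125]]
[[192.64471786  96.49755899]
 [451.91471586  96.60593785]]
```

View pics/held.png

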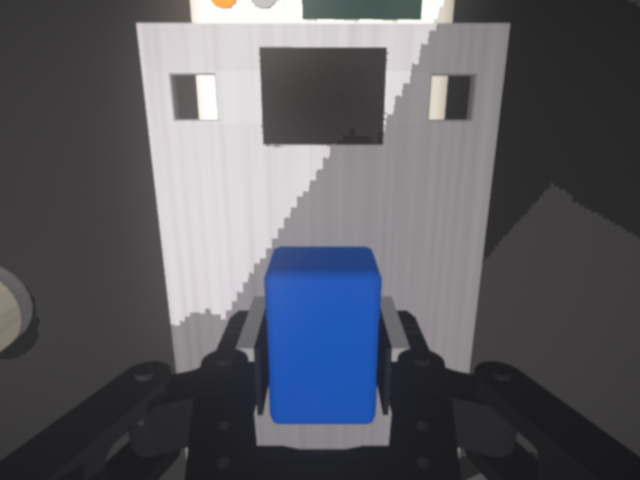

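The held plate's near holes are at (193.5,97.5) and (452,97.5), within 1 px (0.3 mm) of where they should be, so the grasp is square. Next I lower it.

Run:
```python
from h import *;from rig import manip as m
s=np.load('seat.npy');o=down(s[2]+np.pi)
m.servo_line((s[0],s[1],.116),o,rate=.08);m.hold(.2)
f0=m.get_contact_force();print(m.get_position()-[s[0],s[1],0],f0,m.get_time())
z=.116
while z>.1025:
    z-=.001;m.servo_line((s[0],s[1],z),o,rate=.03)
    f=m.get_contact_force();print(round(z,4),np.round(f-f0,2),np.round(m.get_position()-[s[0],s[1],0],4),m.get_torque().round(2))
    if f[2]-f0[2]>4 or abs(f[:2]-f0[:2]).max()>5: break
print(m.get_time())
```

```text
[ 0.0003405  -0.00012893  0.11658408] [ 0.51106848 -0.09144986 -1.98936612] 12.7667
0.115 [-0.68 -0.12 -0.54] [-0.      0.      0.1151] [0.05 0.04 0.02]
0.114 [-1.2   0.25 -1.21] [-1.000e-04  0.000e+00  1.139e-01] [ 0.   -0.02  0.01]
0.113 [-0.47  0.06 -0.38] [-0.      0.      0.1129] [-0.01  0.02  0.  ]
0.112 [-0.56 -0.01 -1.03] [-0.      0.      0.1119] [ 0.01 -0.    0.01]
0.111 [-0.09 -0.47 -0.11] [-0.     0.     0.111] [-0.01  0.01  0.05]
0.11 [-1.15  0.54  0.  ] [-1.000e-04  0.000e+00  1.099e-01] [-0.03 -0.05  0.02]
0.109 [-0.61  0.08 -0.17] [-0.      0.      0.1089] [-0.01 -0.    0.03]
0.108 [-0.32 -0.33 -1.03] [-1.000e-04  0.000e+00  1.079e-01] [-0.02  0.06  0.05]
0.107 [-0.68 -0.37 -0.76] [-0.      0.      0.1069] [-0.    0.04 -0.03]
0.106 [-1.45 -0.5  -0.78] [-0.      0.      0.1059] [ 0.02 -0.02 -0.04]
0.105 [ 0.38 -0.21  0.01] [-0.     0.     0.105] [-0.02 -0.03 -0.02]
0.104 [ 0.65  0.29 -0.31] [ 0.0002 -0.      0.104 ] [ 0.06 -0.09 -0.08]
0.103 [0.24 1.25 2.89] [ 2.000e-04 -1.000e-04  1.033e-01] [ 0.01  0.   -0.04]
0.102 [-1.42  0.69  6.79] [ 3.000e-04 -1.000e-04  1.024e-01] [ 0.02  0.1  -0.  ]
16.2667
```

```bash
cat > press.py <<'E'
from h import *;from rig import manip as m
def press(sx,fmax=18.5):
    s=np.load('seat.npy');o=down(s[2]+np.pi)
    x,y=s[0]+sx*np.cos(s[2])*.078,s[1]+sx*np.sin(s[2])*.078
    m.move_to((x,y,.14),o);m.servo_line((x,y,.104),o,rate=.08);m.hold(.2)
    f0=np.mean([(m.hold(.03),m.get_contact_force()[2])[1] for _ in range(5)]);z=.104;mx=0;zh=0
    while z>.078:
        st=.0005 if mx<3 else .00025
        z-=st;m.servo_line((x,y,z),o,rate=.01)
        f=np.mean([(m.hold(.01),m.get_contact_force()[2])[1] for _ in range(3)])-f0
        p=m.get_position();u=p[2]-.027-.061
        if f>1.5: print('cmd %.4f z-seat %.2fmm f %.1f t %.1f'%(z,u*1e3,f,m.get_time()))
        mx=max(mx,f)
        if f>fmax: print('FMAX');break
        if mx>9 and f<mx-4.5 and u<.001: print('CLICK');break
    return f0,mx
E
python3 - <<'E'
from press import *
s=np.load('seat.npy')
m.servo_line((s[0],s[1],.1034),rate=.02);m.hold(.15);print(m.get_contact_force())
m.command_gripper(.07);m.hold(.2)
m.servo_line((s[0],s[1],.16),rate=.15)
m.command_gripper(0.,40);print(m.get_width(),m.get_time())
print(press(-1));p=m.get_position();m.servo_line((p[0],p[1],.14),rate=.1);m.hold(.2);print(m.get_time())
cv2.imwrite('pics/p1.png',m.camera('scene')['image'][120:280,200:400,::-1].repeat(3,0).repeat(3,1))
E
```

```text
[ 1.57658349 -1.32769148 -0.72018285]
-0.00010383918069541369 18.4917
cmd 0.0985 z-seat 10.56mm f 1.5 t 22.9
cmd 0.0980 z-seat 10.08mm f 2.9 t 23.2
cmd 0.0975 z-seat 9.52mm f 3.4 t 23.4
cmd 0.0972 z-seat 9.26mm f 3.6 t 23.7
cmd 0.0970 z-seat 9.01mm f 3.3 t 24.0
cmd 0.0967 z-seat 8.76mm f 4.4 t 24.3
cmd 0.0965 z-seat 8.50mm f 4.6 t 24.6
cmd 0.0962 z-seat 8.27mm f 4.3 t 24.8
cmd 0.0960 z-seat 8.01mm f 4.6 t 25.1
cmd 0.0957 z-seat 7.75mm f 4.8 t 25.4
cmd 0.0955 z-seat 7.51mm f 4.8 t 25.6
cmd 0.0952 z-seat 7.28mm f 5.3 t 25.9
cmd 0.0950 z-seat 7.04mm f 5.4 t 26.2
cmd 0.0947 z-seat 6.81mm f 5.8 t 26.5
cmd 0.0945 z-seat 6.57mm f 5.8 t 26.8
cmd 0.0942 z-seat 6.34mm f 6.5 t 27.0
cmd 0.0940 z-seat 6.07mm f 6.1 t 27.3
cmd 0.0937 z-seat 5.83mm f 6.6 t 27.6
cmd 0.0927 z-seat 4.79mm f 2.5 t 28.7
cmd 0.0925 z-seat 4.55mm f 2.7 t 28.9
cmd 0.0922 z-seat 4.28mm f 2.8 t 29.2
cmd 0.0920 z-seat 4.08mm f 4.3 t 29.5
cmd 0.0917 z-seat 3.87mm f 5.7 t 29.8
cmd 0.0915 z-seat 3.75mm f 6.2 t 30.1
cmd 0.0912 z-seat 3.54mm f 6.9 t 30.3
cmd 0.0910 z-seat 3.30mm f 8.6 t 30.6
cmd 0.0907 z-seat 3.09mm f 8.8 t 30.9
cm
[... 277 characters left out ...]
 z-seat 1.32mm f 11.4 t 33.1
cmd 0.0885 z-seat 1.08mm f 11.0 t 33.4
cmd 0.0882 z-seat 0.85mm f 12.3 t 33.6
cmd 0.0880 z-seat 0.63mm f 12.4 t 33.9
cmd 0.0877 z-seat 0.39mm f 12.4 t 34.2
cmd 0.0875 z-seat 0.14mm f 12.5 t 34.5
cmd 0.0872 z-seat -0.11mm f 11.8 t 34.7
cmd 0.0870 z-seat -0.41mm f 11.4 t 35.0
cmd 0.0867 z-seat -0.62mm f 12.5 t 35.3
cmd 0.0865 z-seat -0.83mm f 13.0 t 35.5
cmd 0.0862 z-seat -1.10mm f 12.1 t 35.8
cmd 0.0860 z-seat -1.31mm f 13.8 t 36.1
cmd 0.0857 z-seat -1.46mm f 14.6 t 36.4
cmd 0.0855 z-seat -1.60mm f 16.2 t 36.6
cmd 0.0852 z-seat -1.75mm f 17.8 t 36.9
cmd 0.0850 z-seat -1.90mm f 19.4 t 37.2
FMAX
(np.float64(-0.14498809504412585), np.float64(19.409627901099984))
38.1
```

View pics/p1.png

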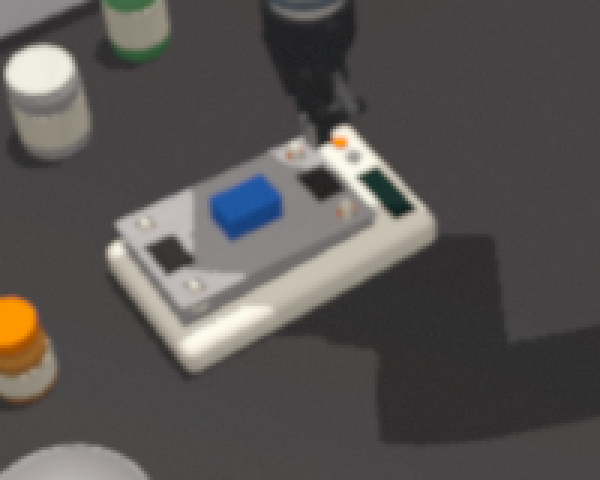

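The −x side bottomed on the shoulder, with orange barbs showing above the plate at (293,153) and (345,210) in this crop, so it looks clicked. The +x side comes next, with larger steps to save time.

```bash
sed -i 's/st=.*/st=.001 if u>.0042 else .0005 if u>.0004 else .0003/; s/zh=0/u=.02/; s/rate=.01)/rate=.015)/' press.py
python3 - <<'E'
from press import *
print(press(1,18));p=m.get_position();m.servo_line((p[0],p[1],.16),rate=.15);print(m.get_time())
import pickle
P=(m.get_position(),m.get_ee_rot());d=m.camera('wrist');t=m.camera('scene')
cv2.imwrite('pics/e1.png',np.hstack([cv2.resize(t['image'][140:260,220:360],(560,480)),d['image'][:,200:440]])[:,:,::-1])
print(m.get_time())
E
```

```text
cmd 0.0980 z-seat 10.11mm f 1.7 t 41.4
cmd 0.0970 z-seat 9.13mm f 2.0 t 41.7
cmd 0.0960 z-seat 8.16mm f 2.8 t 42.0
cmd 0.0950 z-seat 7.20mm f 3.4 t 42.3
cmd 0.0920 z-seat 4.03mm f 2.6 t 43.1
cmd 0.0915 z-seat 3.71mm f 4.9 t 43.4
cmd 0.0910 z-seat 3.22mm f 6.2 t 43.6
cmd 0.0905 z-seat 2.75mm f 6.7 t 43.9
cmd 0.0900 z-seat 2.37mm f 6.6 t 44.2
cmd 0.0895 z-seat 1.94mm f 7.3 t 44.5
cmd 0.0890 z-seat 1.51mm f 8.6 t 44.7
cmd 0.0885 z-seat 1.08mm f 8.8 t 45.0
cmd 0.0880 z-seat 0.64mm f 8.9 t 45.3
cmd 0.0875 z-seat 0.23mm f 10.3 t 45.6
cmd 0.0872 z-seat -0.01mm f 10.5 t 45.8
cmd 0.0869 z-seat -0.28mm f 11.0 t 46.1
cmd 0.0866 z-seat -0.50mm f 11.4 t 46.4
cmd 0.0863 z-seat -0.94mm f 10.1 t 46.7
cmd 0.0860 z-seat -1.21mm f 10.4 t 46.9
cmd 0.0857 z-seat -1.41mm f 10.9 t 47.2
cmd 0.0854 z-seat -1.67mm f 11.7 t 47.5
cmd 0.0851 z-seat -1.86mm f 12.6 t 47.8
cmd 0.0848 z-seat -2.01mm f 13.8 t 48.0
cmd 0.0845 z-seat -2.14mm f 14.7 t 48.3
cmd 0.0842 z-seat -2.28mm f 16.4 t 48.6
cmd 0.0839 z-seat -2.40mm f 17.6 t 48.9
cmd 0.0836 z-seat -2.53mm f 19.3 t 49.1
FMAX
(np.float64(-0.2599753219648025), np.float64(19.307267482491472))
49.7917
49.8917
```

View pics/e1.png

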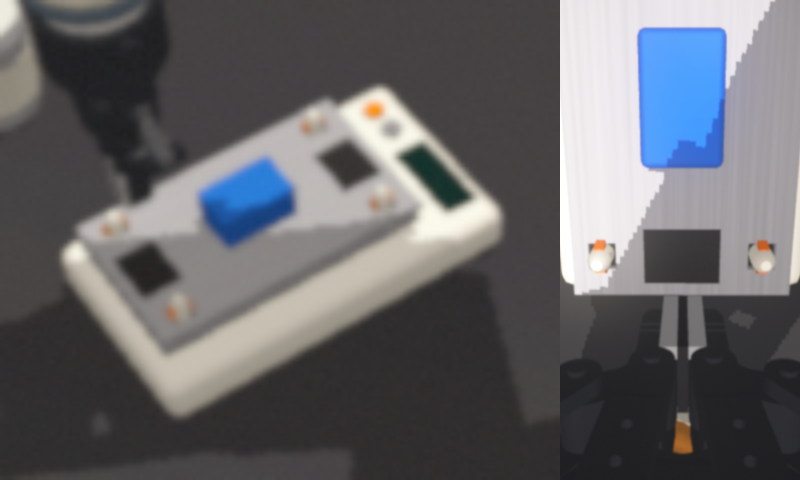

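Orange barbs now show above the plate at all four studs: (115,222), (180,305), (315,122) and (382,197) in the scene crop, (598,255) and (762,255) in the wrist view. There is time for one light touch to check the −x side's height before handing in.

Run:
```python
from press import *
s=np.load('seat.npy');o=down(s[2]+np.pi);x,y=s[0]-np.cos(s[2])*.078,s[1]-np.sin(s[2])*.078
m.move_to((x,y,.12),o);m.servo_line((x,y,.0925),o,rate=.06);m.hold(.15)
g=lambda:np.mean([(m.hold(.015),m.get_contact_force()[2])[1] for _ in range(3)])
f0=g();z=.0925;hit=None
while z>.0865 and hit is None:
    z-=.0007;m.servo_line((x,y,z),o,rate=.02);f=g()-f0
    if f>2: hit=m.get_position()[2]
print('hit',hit,f,f0,m.get_time())
if hit is None or hit<.0896:
    m.servo_line((x,y,.13),o,rate=.15);m.hold(.2);print(m.get_time(),m.sign_off())
```

```text
hit 0.08772406699445864 2.298757491658641 0.19673361234017928 53.4833
the job is handed in; nothing more can be done
54.1167 None
```

The carrier is on the scale with all four holes clicked home, going by the camera views and a light touch check on the −x side. The arm let go, pressing peaked at about 19 N, and I handed the job in at 54 s; no verdict came back.

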